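# Chock the tilting plate with a wedge

## Robot

A 6-joint arm with a two-finger parallel gripper is mounted at the origin on the work surface. World frame = base frame: x ahead of the robot, y to its left, z up, the work surface at z = 0. Lengths are in m, angles in degrees, forces in N, time in s.
With the tool pointing down it reaches from about 0.35 to 1 m from the base axis. Payload 7.1 kg.
Tool frame: the origin (TCP) lies midway between the tips of the shut fingers; the grasp point (between the pads) lies 19 mm behind it; z points along the fingers, x is the direction in which the jaws open and shut, and the axes are right-handed (so a half turn about z gives the same grasp; the last joint's range is limited). The gripper opens to 85 mm and grips with 20 to 120 N. Pads are 22 mm wide; open, the fingers measure 114 mm over their backs; the gripper's body (76 mm by 85 mm) begins 54 mm behind the grasp point. The pads swing forward as they close: fully open they stand 13 mm farther back than shut.
Start: joints at [67.666, 24.242, 93.386, -0, 62.372, -1.089], TCP at [0.226, 0.583, 0.231] pointing down, gripper open.
Joint ranges: [-172.04, 172.04], [-51.8, 120.97], [4.93, 147.93], [-75.15, 255.16], [6.16, 154.13], [-145.62, 145.62]. Speed limits (degrees/s): [136.94, 136.94, 172.46, 180, 180, 180].

## Interface

Orientations are given as [roll, pitch, yaw] about the fixed x, y, z axes, in that order (R = Rz(yaw) Ry(pitch) Rx(roll)).
In Python, from station import manip gives the robot as it stands.
- The arm moves only by the tool carry_out, never from a script. Its argument "deltas" is a list of rows, each a list of 6 numbers: the shift along the world's x, y, z scaled (see below), then the turn, a rotation vector about the world's x, y, z scaled (see below). In form: [[dx, dy, dz, wx, wy, wz], ...]. A call has 1 to 5 rows; each row is the pose to reach, as a shift and turn from the pose commanded when the call began, turning the shorter way round; what a row does not reach only later rows make up. The controller multiplies each number of a shift by 0.25 m and each number of a turn by 180 degrees. A row lasts 1/10 s, in which the tool goes at most 50 mm and 8.59 degrees, less where a joint would pass 70% of its speed; a pose out of reach is approached as far as the arm can. A call with a number of a shift or a turn outside -1 to 1 is refused whole. A call with a gripper value outside its range is refused whole. "jaw" is the gripper command: -1 is shut, 1 is fully open, values between are in proportion, set as the call begins (left out, the last holds). The fingers move at their own pace and stop on an object; the grip force is fixed at half the most. Time passes only in rows, so rows that repeat a pose let the fingers close. It gives the time, the measured TCP pose, the force and the opening at its end, in the units of the state.
- manip.observe(): the state, without advancing time (a new reading comes with each control period).
- manip.capture(name): name is "side" or "top" or "wrist"; returns a dict with "image" (480x640x3 uint8, red, green, blue), "range_z" (480x640 float32, m along the optical axis (not along the pixel's ray), 0 where there is no reading), "fx", "fy", "cx", "cy" (pixels), "R" (3x3) and "t" (3): a world point X has camera coordinates R X + t; the wrist camera has in their place "mount" (4x4, takes a point from camera to tool coordinates, whose origin is the TCP and whose axes are the tool frame's). Camera axes: x right, y down, z forward; pixel columns grow to the right and rows downward; lengths in m; the calibration is good to about 2 mm. A picture is of the moment at which its call begins: read the wrist's pose just before it.
- manip.job_done(): hands the job in, once; it reports no verdict.
The state is a dict: "clock": time; "q": joint angles; "qd": joint speeds; "tau": joint torques, N m; "tcp_pos": TCP position; "orientation": TCP orientation; "ft_force": force on the tool from outside, world axes, zero at the start; "wrist_torque": the same for the moment, N m; "grip_width": finger opening in m.
Only numpy, scipy, OpenCV 4.12 (cv2) and the standard library are available. Lean on these libraries where they do the work, as an engineer would, in place of code of your own. Each camera call takes 0.05 s, during which the arm holds its last target. There are 200 camera calls.

## Task

The push rods of the tilting clear plate are off. Chock it: take the plywood wedge and push it thin end first under the middle of the plate's low edge, square to that edge and flat on the bench, until it jams firmly enough to stay tight by itself, then let go. Feel for when it is tight and stop there: the tilt table must stay where it stands, neither shoved along nor lifted. Do not lean on the plate with the gripper, and leave the offcut, the spare servo and the joystick box where they are.

Things in the scene. Friction and masses are not known exactly. Their poses are not given: they have to be found in the camera images.
- wedge: Plywood wedge, loose on the bench on its flat underside: 150 long, 34 wide, 5 thick at its thin end, rising evenly to 30 high at its thick end; about 80 g. Origin at the centre of its underside; its x axis runs along its length towards the thin end (thin end at x = +75, thick end at x = -75), y across its width, z up.
- wedge_heel (a point): Grip point in the wedge's thick end, mid-width, 22 from its back face and 13 above its underside (where the wedge is about 26 high); axes as the wedge's. The wedge is 34 wide here.
- tilt_table: Tilt table, 2.2 kg, loose on the bench: clear acrylic plate (280 x 300, 8 thick) on a stiff friction hinge over two aluminium bars and a plywood deck with two servos. The plate leans down towards the robot; its low edge (300 long) hangs free, then it rises at about 17 degrees. Origin on the bench below the middle of the low edge (within 3); x points in under the plate, square to the edge, y along it, z up.
- under_plate (a point): Bench point 60 in along x from the table's origin. The low edge's underside is 13 to 21 above the bench, differing each time and not reported: the wedge meets it with its thin end 48 to 96 under the edge. This is felt as a steep rise in force. A push of 6 to 10 N jams it; at some 11 to 16 N the whole table starts to slide away. Bench clear 110 in from the edge, 100 either side.
- offcut: Bystander: rectangular plywood offcut 100 x 34 x 24, loose; origin at the centre of its underside, x along its length.
- spare_servo: Bystander: loose servo motor, 40 x 20 x 45 high, origin at the centre of its underside.
- joystick_box: Bystander: plywood box 120 x 140 x 90 with a white mushroom-shaped joystick on top (162 high in all), origin at the centre of its underside.
Things that resemble listed ones, but are neither listed nor needed, are in the scene too. What is shaped like the wedge but orange or pink is not meant.

How it is judged (in metres and radians):
At the end, for the whole second after the job is handed in: The wedge lies flat on the bench (within 3 degrees), released and at rest, thin end under the plate, its centreline within 22 mm of the middle of the low edge and square to it within 11 degrees, and is jammed: it and the plate press on each other with more than 2.5 N (contact force between wedge and tilt_table above 2.5 N and x of wedge in the frame of tilt_table between -0.045 and 0.045 m and y of wedge in the frame of tilt_table between -0.022 and 0.022 m and angle between the x axis of wedge and the x axis of tilt_table, either way round below 0.2 rad and angle between wedge's own z axis and vertical below 0.05 rad and height (world z) of wedge below 0.004 m and linear speed of wedge below 0.01 m/s); the robot touches nothing.
It fails at once if the tilt table is shoved or lifted by more than 8 mm (distance of tilt_table from where it was at the start of the episode above 0.008 m).
It fails at once if the robot leans on the tilt table with more than 12 N (contact force between any of the arm, the fingers and tilt_table above 12 N).
It fails at once if a bystander is moved by more than 25 mm (distance of any of offcut, spare_servo, joystick_box from where it was at the start of the episode above 0.025 m).
It also fails if it takes over 54 s, if anything falls off the work surface, if the arm or the gripper's body presses on something with over 40 N, if the wrist force passes 120 N, or if a joint passes its speed limit or range.

## Working session

There is one attempt and no reset: what is moved stays moved. The work goes in short steps, Python scripts to look and compute and a tool call to move; the robot and the scene stay as the last step left them, time stands still between calls to the robot, and variables do not carry over. Pictures are saved under pics/ and viewed, about 8 in all and at most 12, crops included, and the job is handed in when it is done.

Besides the shell and the picture viewer there is one more tool, called after ">>>" as name([rows], argument=value, ...), one row to a line, values as JSON. carry_out: Moves the arm, as the interface text tells. Its arguments: {"type":"object","properties":{"deltas":{"type":"array"},"jaw":{"type":"number"}},"required":["deltas"]}

```bash
mkdir -p pics; cat > h.py <<'E'
import numpy as np, cv2, pickle
from station import manip
def snap(n,tag):
    s=manip.observe(); c=manip.capture(n); c['s']=s
    cv2.imwrite(f'pics/{tag}.png',cv2.cvtColor(c['image'],cv2.COLOR_RGB2BGR)); pickle.dump(c,open(f'{tag}.pkl','wb')); return c
def ext(c):
    "returns cam->world R, origin"
    if 'mount' in c:
        from scipy.spatial.transform import Rotation as Ro
        T=np.eye(4);T[:3,:3]=Ro.from_euler('xyz',c['s']['orientation'],degrees=True).as_matrix();T[:3,3]=c['s']['tcp_pos']
        M=T@np.array(c['mount']);return M[:3,:3],M[:3,3]
    R=np.array(c['R']);return R.T,-R.T@np.array(c['t'])
def ray(c,u,v,z=0.):
    R,o=ext(c);d=R@np.array([(u-c['cx'])/c['fx'],(v-c['cy'])/c['fy'],1]);return o+d*(z-o[2])/d[2]
def cloud(c):
    R,o=ext(c);v,u=np.mgrid[:480,:640];Z=c['range_z'];P=np.stack([(u-c['cx'])/c['fx']*Z,(v-c['cy'])/c['fy']*Z,Z],-1)
    P=P@R.T+o;P[Z==0]=np.nan;return P
E
python3 -c "
from h import *
for n in ['top','side']: c=snap(n,n+'0');print(n,ext(c)[1],c['fx'])
print(manip.observe())"
```

```text
top [0.41702246 0.01429979 1.38157791] 611.0018167815305
side [ 0.25643235 -0.79715597  1.0859085 ] 560.5070406449283
{'clock': 0.1, 'q': array([ 6.76641679e+01,  2.42814126e+01,  9.34275329e+01, -1.03992654e-03,
        6.23724351e+01, -1.09128136e+00]), 'qd': array([ 0.10146603,  0.02103888, -0.1756373 ,  0.09109754,  0.12859727,
       -0.10827501]), 'tau': array([-8.09795856e-04, -5.58424509e+01, -2.82444727e+01, -3.60969034e-05,
        2.99031271e-03,  5.75248606e-06]), 'tcp_pos': array([0.22628562, 0.5820602 , 0.23060532]), 'orientation': array([-1.79999371e+02,  8.13834509e-02,  6.87559326e+01]), 'ft_force': array([-0.62706369,  0.18817587,  0.44603959]), 'wrist_torque': array([-0.00808221, -0.03259392,  0.01688036]), 'grip_width': 0.08542202642390762}
```

View pics/top0.png

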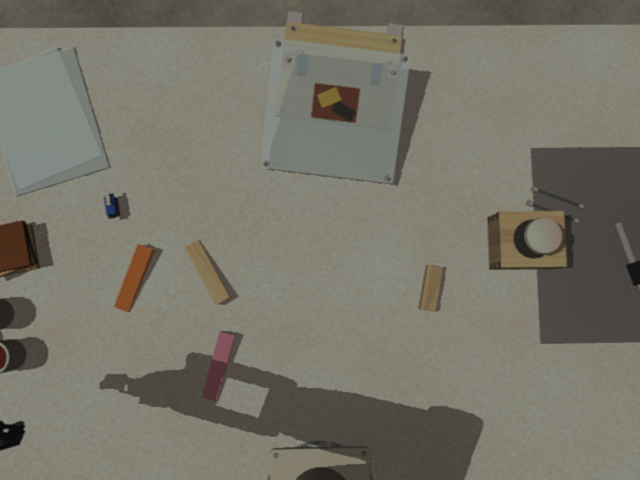

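View pics/side0.png

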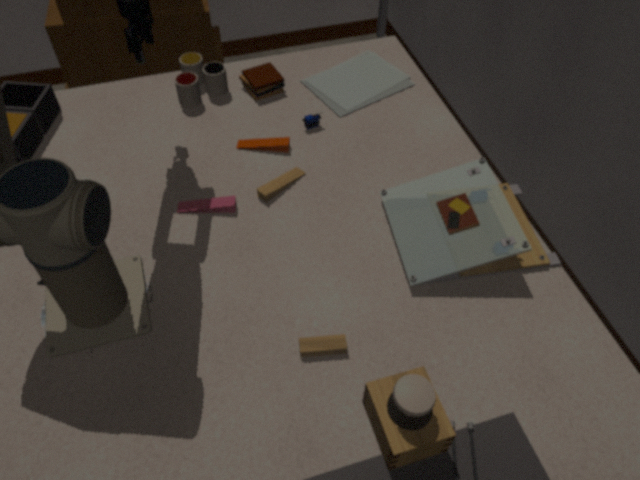

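Top view: the candidates are the bare-wood wedge (208,272), the plywood offcut (431,288), the orange wedge (134,278) and the pink wedge (218,366). I choose the one at (208,272), because it is plywood coloured and long. The plate's low edge runs about (265,165)–(391,181). Next I check the choice and the edge in one close crop.

```bash
python3 - <<'E'
from h import *
a=cv2.imread('pics/top0.png');b=cv2.imread('pics/side0.png')
r=lambda im,x,y,w,h:cv2.resize(im[y:y+h,x:x+w],(w*4,h*4),interpolation=cv2.INTER_CUBIC)
L=np.vstack([r(a,170,225,90,90),r(b,245,155,90,60)[:240]]) 
R=np.vstack([r(a,255,145,105,40),r(a,300,150,105,40),r(b,370,175,105,70-0)])
R2=r(b,370,175,105,120)
h=max(L.shape[0],R.shape[0]);p=lambda m:np.pad(m,((0,h-m.shape[0]),(0,0),(0,0)))
cv2.imwrite('pics/crop1.png',np.hstack([p(L),p(R)])[:600])
for n in ['top','side']:
    c=pickle.load(open(n+'0.pkl','rb'));P=cloud(c);hsv=cv2.cvtColor(c['image'],cv2.COLOR_RGB2HSV)
    x0,y0,x1,y1=(170,225,260,315) if n=='top' else (245,155,325,215)
    z=P[y0:y1,x0:x1,2]; X=P[y0:y1,x0:x1][(hsv[y0:y1,x0:x1,1]>85)]
    m=((hsv[y0:y1,x0:x1,1]>85)&(hsv[y0:y1,x0:x1,0]<30)).astype(np.uint8)
    k,l,st,ce=cv2.connectedComponentsWithStats(m);i=1+st[1:,4].argmax();m=(l==i)
    v,u=np.nonzero(m);W=P[y0:y1,x0:x1][m];W=W[~np.isnan(W[:,0])]
    rr=cv2.minAreaRect(np.float32(np.c_[u+x0,v+y0]));print(n,st[i],rr)
    G=np.array([ray(c,*q)[:2] for q in cv2.boxPoints(rr)]);print(G)
    ctr=W[:,:2].mean(0);d=np.linalg.svd(W[:,:2]-ctr)[2][0];s=(W[:,:2]-ctr)@d
    for lo in np.arange(-.08,.08,.02):
        k=(s>lo)&(s<lo+.02);print(round(lo,2),k.sum(),W[k].mean(0).round(4) if k.any() else '')
    # bench depth bias
    print('bench z',np.nanmedian(P[300:320,250:400,2]))
# triangulate low edge corners
def tri(p,q):
    A=[];B=[]
    M=np.zeros((3,3));y=np.zeros(3)
    for n,(u,v) in (('top',p),('side',q)):
        c=pickle.load(open(n+'0.pkl','rb'));R,o=ext(c);d=R@np.array([(u-c['cx'])/c['fx'],(v-c['cy'])/c['fy'],1]);d/=np.linalg.norm(d);Q=np.eye(3)-np.outer(d,d);M+=Q;y+=Q@o
    return np.linalg.solve(M,y)
print(tri((264,165),(382,195)),tri((391,181),(412,284)))
E
```

```text
top [ 16  16  44  63 988] ((207.33438110351562, 271.863037109375), (65.36331939697266, 15.403077125549316), 61.38954162597656)
[[0.55515762 0.29822398]
 [0.57153101 0.26781973]
 [0.44083428 0.19717421]
 [0.42480558 0.22744048]]
-0.08 104 [0.5548 0.2784 0.0081]
-0.06 123 [0.5392 0.2691 0.0108]
-0.04 128 [0.5223 0.2592 0.0138]
-0.02 134 [0.5047 0.2494 0.017 ]
0.0 131 [0.4874 0.2394 0.0201]
0.02 137 [0.47   0.2292 0.0233]
0.04 134 [0.4526 0.2193 0.0266]
0.06 93 [0.4383 0.2113 0.0291]
bench z 0.001129854009619291
side [ 12  12  48  34 634] ((280.79583740234375, 183.62989807128906), (15.3377046585083, 51.87042999267578), 61.11341857910156)
[[0.42156062 0.24782313]
 [0.56514776 0.30608831]
 [0.56976594 0.24952775]
 [0.4289032  0.19469093]]
-0.08 61 [0.5467 0.271  0.0074]
-0.06 69 [0.5296 0.2603 0.0103]
-0.04 73 [0.5127 0.2496 0.0134]
-0.02 78 [0.4957 0.2398 0.0158]
0.0 85 [0.4787 0.2292 0.0181]
0.02 88 [0.4618 0.2192 0.0209]
0.04 103 [0.4444 0.2084 0.0229]
0.06 57 [0.4317 0.2067 0.02  ]
bench z 0.00010418087431740553
[0.73688098 0.11763707 0.01514066] [ 0.6959197  -0.17000799  0.02172567]
```

View pics/crop1.png

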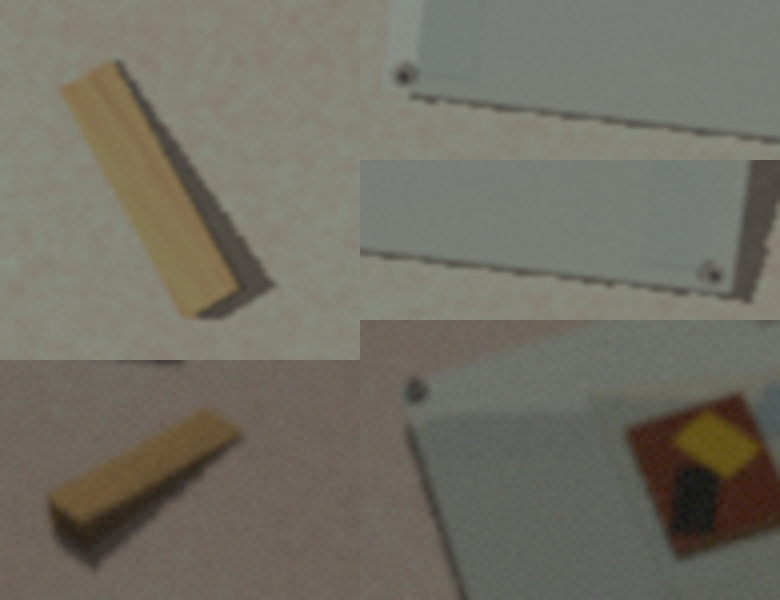

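The crop confirms the wedge. Its thick end is near world (0.435,0.210) with a visible back face, its thin end is near (0.563,0.283), and height rises along it from about 6 to 30 mm. The plate's low edge shows as a dark line. Now I fit that edge.

```bash
python3 - <<'E'
from h import *
c=pickle.load(open('top0.pkl','rb'));s=pickle.load(open('side0.pkl','rb'))
g=cv2.GaussianBlur(cv2.cvtColor(c['image'],cv2.COLOR_RGB2GRAY).astype(np.float32),(3,3),0)
U=np.arange(272,388);V=[]
for u in U:
    p=int(round(168+(u-262)*16/132.5));V.append(p-6+g[p-6:p+8,u].argmin())
V=np.array(V,float);k=np.ones(len(U),bool)
for _ in range(4):
    f=np.polyfit(U[k],V[k],1);k=abs(np.polyval(f,U)-V)<1
print(f,k.sum())
for z in (.015,.02,.027):
    a=ray(c,262,np.polyval(f,262),z);b=ray(c,394.5,np.polyval(f,394.5),z);d=b-a
    print(z,a,b,(a+b)/2,np.linalg.norm(d),np.degrees(np.arctan2(d[0],-d[1]))*-1)
P=cloud(c)
for v in range(150,186,3): print(v,P[v,325].round(4))
# side edge in world at z=.02
gs=cv2.cvtColor(s['image'],cv2.COLOR_RGB2GRAY)
for (u,v) in ((382,195),(412,284)): print(ray(s,u,v,.02),ray(s,u,v,.028))
w=np.array([.452,.219]);o=manip.observe();print((w-o['tcp_pos'][:2])/.25,(120-o['orientation'][2])/180)
E
```

```text
[1.21245772e-01 1.36006295e+02] 112
0.015 [0.7318441  0.12190817 0.015     ] [ 0.6912137  -0.17889983  0.015     ] [ 0.7115289  -0.02849583  0.015     ] 0.30353958165836203 7.6924359889936795
0.02 [0.73069224 0.12151445 0.02      ] [ 0.6902105  -0.17819295  0.02      ] [ 0.71045137 -0.02833925  0.02      ] 0.30242899886954466 7.692435988993686
0.027 [0.72907964 0.12096325 0.027     ] [ 0.68880601 -0.17720333  0.027     ] [ 0.70894283 -0.02812004  0.027     ] 0.30087418296520047 7.6924359889936715
150 [ 0.7635 -0.0211  0.0461]
153 [ 0.758  -0.0212  0.0408]
156 [ 0.7506 -0.021   0.0429]
159 [ 0.7445 -0.021   0.0398]
162 [ 0.7389 -0.021   0.0349]
165 [ 0.7321 -0.0209  0.0344]
168 [ 0.7265 -0.0209  0.0292]
171 [ 0.7196 -0.0208  0.029 ]
174 [ 0.713  -0.0207  0.0279]
177 [ 0.7113 -0.0212  0.0034]
180 [ 0.7045 -0.0211  0.0027]
183 [ 6.982e-01 -2.110e-02 -6.000e-04]
[0.73335566 0.11359527 0.02      ] [0.72977619 0.10675978 0.028     ]
[ 0.69604076 -0.16891499  0.02      ] [ 0.69274135 -0.17363015  0.028     ]
[ 0.90285753 -1.45224078] 0.28468926348509943
```

>>> carry_out([
  [0.2,-0.2,0,0,0,0.05],
  [0.4,-0.5,0,0,0,0.1],
  [0.6,-0.8,0,0,0,0.15],
  [0.75,-1.0,0,0,0,0.2],
  [0.9,-1.0,0,0,0,0.25],
], jaw=1)

```text
clock: 0.6
tcp_pos: [0.3775, 0.3984, 0.231]
orientation: [-179.9, 0.0, 109.9]
ft_force: [0.2, 0.7, 0.4]
grip_width: 0.0854
```

>>> carry_out([
  [0.15,-0.35,-0.1,0,0,0.03],
  [0.3,-0.7,-0.3,0,0,0.056],
  [0.3,-0.72,-0.32,0,0,0.056],
  [0.3,-0.72,-0.32,0,0,0.056],
  [0.3,-0.72,-0.32,0,0,0.056],
])

```text
clock: 1.1
tcp_pos: [0.4519, 0.2166, 0.1491]
orientation: [-179.7, 0.0, 119.4]
ft_force: [-0.5, 1.2, 0.0]
grip_width: 0.0857
```

```bash
python3 - <<'E'
from h import *
c=snap('wrist','w1');print(manip.observe()['tcp_pos'],manip.observe()['orientation'])
P=cloud(c);z=P[...,2];hsv=cv2.cvtColor(c['image'],cv2.COLOR_RGB2HSV)
m=((z>.003)&(z<.04)&(abs(P[...,0]-.5)<.11)&(abs(P[...,1]-.245)<.09)).astype(np.uint8)
n,l,st,_=cv2.connectedComponentsWithStats(m);i=1+st[1:,4].argmax();W=P[l==i];print(st[i])
r=cv2.minAreaRect(np.float32(W[:,:2]));print(r,cv2.boxPoints(r),W[:,2].min(),W[:,2].max())
E
```

```text
[0.45221962 0.21720345 0.14933781] [-1.79769072e+02  5.93482189e-03  1.19426358e+02]
[ 302  199   45  156 6278]
((0.49580106139183044, 0.2456364631652832), (0.15037965774536133, 0.034103527665138245), 29.756011962890625) [[0.42206234 0.22312263]
 [0.4389882  0.19351575]
 [0.5695398  0.2681503 ]
 [0.5526139  0.29775718]] 0.0032519572100798144 0.03129518101600498
```

View pics/w1.png

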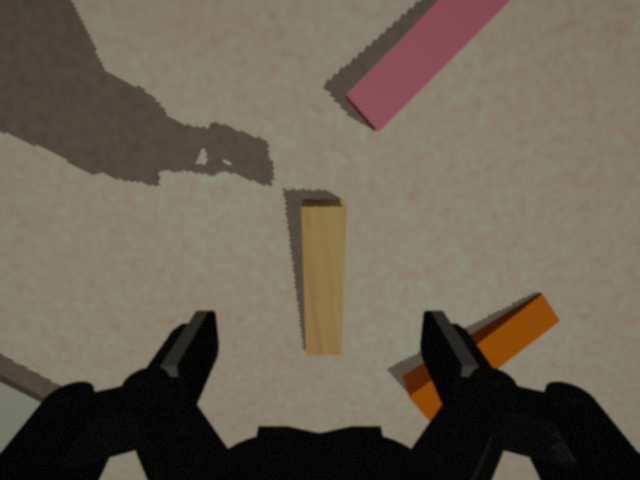

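The view shows the wedge straight under the gripper: thick end at about (323,203), thin end at (323,354), fingers clear to both sides. From close by, its centre is (0.496,0.2455) and its yaw 29.8°. Descending.

>>> carry_out([
  [-0.008,0.008,-0.15,0,0,0.002],
  [-0.008,0.008,-0.33,0,0,0.002],
  [-0.008,0.008,-0.48,0,0,0.002],
  [-0.008,0.008,-0.57,0,0,0.002],
  [-0.008,0.008,-0.586,0,0,0.002],
])

```text
clock: 1.65
tcp_pos: [0.4489, 0.2232, 0.0028]
orientation: [-179.8, -0.0, 120.1]
ft_force: [-0.2, -0.4, -0.4]
grip_width: 0.0856
```

>>> carry_out([
  [0,0,0,0,0,0],
  [0,0,0,0,0,0],
  [0,0,0,0,0,0],
  [0,0,0,0,0,0],
  [0,0,0,0,0,0],
], jaw=-1)

```text
clock: 2.15
tcp_pos: [0.4516, 0.2232, 0.0064]
orientation: [179.8, 0.0, 120.0]
ft_force: [-1.2, -0.0, 8.1]
grip_width: 0.0329
```

>>> carry_out([
  [0,0,0,0,0,0],
  [0,0,0,0,0,0],
  [0,0,0,0,0,0],
])

```text
clock: 2.45
tcp_pos: [0.4516, 0.2232, 0.0065]
orientation: [179.8, 0.0, 120.0]
ft_force: [-1.1, 0.2, 7.7]
grip_width: 0.0327
```

>>> carry_out([
  [0,0,0.06,0,0,0],
  [0,0,0.16,0,0,0],
  [0.05,-0.1,0.2,0,0,-0.03],
  [0.15,-0.25,0.2,0,0,-0.07],
  [0.22,-0.4,0.2,0,0,-0.11],
])

```text
clock: 2.95
tcp_pos: [0.5076, 0.1222, 0.0571]
orientation: [179.8, -0.0, 100.0]
ft_force: [1.6, 0.1, 0.3]
grip_width: 0.0329
```

```bash
python3 - <<'E'
from h import *
o=manip.observe();print(o['tcp_pos'],o['orientation'],o['ft_force'],o['grip_width'])
t=np.array([.556,-.0072]);print((t-o['tcp_pos'][:2])/.25,(82.3-o['orientation'][2])/180)
E
```

```text
[0.5076451  0.12217815 0.05710569] [ 1.79775451e+02 -7.12962353e-03  9.99890850e+01] [1.57336842 0.14365349 0.27827291] 0.03288463710074868
[ 0.19341958 -0.51751259] -0.09827269423069822
```

>>> carry_out([
  [0.06,-0.15,0,0,0,-0.04],
  [0.13,-0.35,0,0,0,-0.08],
  [0.19,-0.5,0,0,0,-0.098],
  [0.194,-0.518,0,0,0,-0.098],
  [0.194,-0.518,0,0,0,-0.098],
])

```text
clock: 3.45
tcp_pos: [0.5545, -0.0081, 0.056]
orientation: [179.9, -0.0, 82.4]
ft_force: [0.1, 0.2, -1.0]
grip_width: 0.0328
```

```bash
python3 - <<'E'
from h import *
o=manip.observe();print(o['tcp_pos'],o['orientation'],o['ft_force'],o['grip_width'])
c=snap('wrist','w2');P=cloud(c)
snap('side','s2');t=snap('top','t2')
o=manip.observe();print(o['tcp_pos'],o['orientation'],o['ft_force'])
im=cv2.imread('pics/w2.png');im2=cv2.imread('pics/s2.png')
cv2.imwrite('pics/v2.png',cv2.resize(np.hstack([im,im2]),(800,300)))
E
```

```text
[ 0.55449178 -0.008137    0.05596132] [ 1.79936927e+02 -9.79639509e-03  8.24119885e+01] [ 0.05424829  0.1958043  -1.02845916] 0.03279049567948297
[ 0.55347346 -0.00583233  0.05529173] [-1.79981198e+02 -6.35853339e-03  8.26250169e+01] [-0.26596573 -0.90572235 -0.61937882]
```

View pics/v2.png

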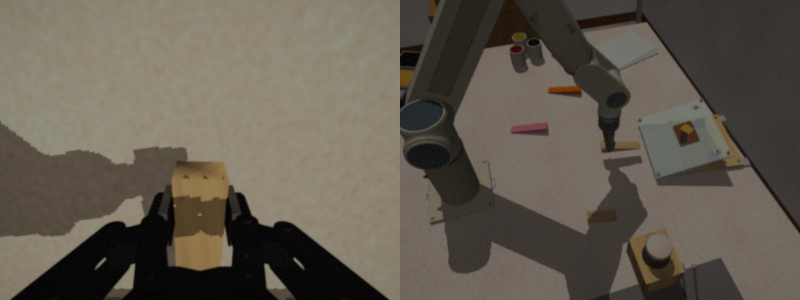

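The wedge is held level. The top half of the side view shows it lined up in front of the plate's low edge, at about (620,147). Next I lower it, release so it lies flat, then regrip.

>>> carry_out([
  [0,0,-0.08,0,0,0],
  [0,0,-0.15,0,0,0],
  [0,0,-0.18,0,0,0],
  [0,0,-0.186,0,0,0],
  [0,0,-0.186,0,0,0],
])

```text
clock: 4.1
tcp_pos: [0.554, -0.0062, 0.0085]
orientation: [-180.0, 0.0, 82.6]
ft_force: [0.1, -0.3, -2.0]
grip_width: 0.0326
```

>>> carry_out([
  [0,0,0,0,0,0],
  [0,0,0,0,0,0],
  [0,0,0,0,0,0],
  [0,0,0,0,0,0],
], jaw=0.1)

```text
clock: 4.5
tcp_pos: [0.5543, -0.0069, 0.0087]
orientation: [180.0, -0.0, 82.5]
ft_force: [-0.7, 0.2, -0.1]
grip_width: 0.0472
```

>>> carry_out([
  [0,0,0,0,0,0],
  [0,0,0,0,0,0],
  [0,0,0,0,0,0],
  [0,0,0,0,0,0],
  [0,0,0,0,0,0],
], jaw=-1)

```text
clock: 5.0
tcp_pos: [0.5544, -0.0069, 0.0088]
orientation: [180.0, -0.0, 82.5]
ft_force: [-0.6, -0.8, 4.8]
grip_width: 0.0326
```

```bash
python3 - <<'E'
from h import *
o=manip.observe();print(o['tcp_pos'],o['orientation'],o['ft_force'],o['grip_width'])
c=snap('top','t3');s=snap('side','s3')
a=cv2.imread('pics/t3.png')[100:300,220:440];b=cv2.imread('pics/s3.png')[90:290,420:640]
cv2.imwrite('pics/v3.png',np.hstack([cv2.resize(a,(400,364),interpolation=2),cv2.resize(b,(400,364),interpolation=2)]))
E
```

```text
[ 0.55439261 -0.00689819  0.00884405] [ 1.79961697e+02 -2.94936585e-03  8.25438390e+01] [-0.59372361 -0.8313396   4.76799504] 0.03255035479135083
```

View pics/v3.png

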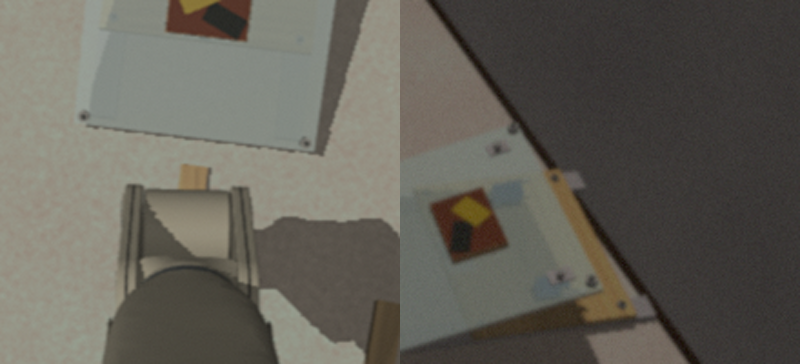

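The top crop (left) shows the wedge's thin end at (195,165), just short of the low edge and square to it. The edge's middle is near (200,137). Pushing in.

>>> carry_out([
  [0,0,0.006,0,0,0],
  [0.07,-0.0095,0.006,0,0,0],
  [0.14,-0.019,0.006,0,0,0],
  [0.21,-0.0285,0.006,0,0,0],
  [0.264,-0.0357,0.006,0,0,0],
])

```text
clock: 5.6
tcp_pos: [0.6209, -0.0159, 0.0097]
orientation: [180.0, 0.0, 82.6]
ft_force: [-0.2, 0.5, -1.7]
grip_width: 0.0326
```

>>> carry_out([
  [0.004,-0.0005,0,0,0,0],
  [0.008,-0.001,0,0,0,0],
  [0.012,-0.0015,0,0,0,0],
  [0.016,-0.002,0,0,0,0],
])

```text
clock: 6.0
tcp_pos: [0.6232, -0.0161, 0.0096]
orientation: [-179.9, 0.0, 82.6]
ft_force: [-0.9, 1.1, -0.7]
grip_width: 0.0328
```

>>> carry_out([
  [0.01,-0.0013,0,0,0,0],
  [0.02,-0.0027,0,0,0,0],
  [0.03,-0.004,0,0,0,0],
])

```text
clock: 6.3
tcp_pos: [0.6318, -0.0172, 0.0099]
orientation: [180.0, -0.0, 82.6]
ft_force: [-0.2, -0.0, -1.7]
grip_width: 0.0324
```

>>> carry_out([
  [0.006,-0.0008,0,0,0,0],
  [0.012,-0.0016,0,0,0,0],
  [0.012,-0.0016,0,0,0,0],
])

```text
clock: 6.6
tcp_pos: [0.6348, -0.0177, 0.0098]
orientation: [180.0, -0.0, 82.6]
ft_force: [-0.6, 0.1, -1.8]
grip_width: 0.0328
```

>>> carry_out([
  [0.008,-0.001,0,0,0,0],
  [0.016,-0.002,0,0,0,0],
  [0.016,-0.002,0,0,0,0],
])

```text
clock: 6.9
tcp_pos: [0.639, -0.0181, 0.0099]
orientation: [180.0, -0.0, 82.6]
ft_force: [0.5, 0.8, -1.4]
grip_width: 0.0327
```

>>> carry_out([
  [0.008,-0.001,0,0,0,0],
  [0.016,-0.002,0,0,0,0],
  [0.016,-0.002,0,0,0,0],
])

```text
clock: 7.2
tcp_pos: [0.643, -0.0187, 0.0099]
orientation: [180.0, -0.0, 82.6]
ft_force: [-0.0, 0.2, -1.3]
grip_width: 0.0326
```

>>> carry_out([
  [0.008,-0.001,0,0,0,0],
  [0.016,-0.002,0,0,0,0],
  [0.016,-0.002,0,0,0,0],
])

```text
clock: 7.5
tcp_pos: [0.647, -0.0192, 0.0099]
orientation: [180.0, -0.0, 82.6]
ft_force: [-0.2, -0.8, -0.7]
grip_width: 0.0326
```

>>> carry_out([
  [0.008,-0.001,0,0,0,0],
  [0.016,-0.002,0,0,0,0],
  [0.016,-0.002,0,0,0,0],
])

```text
clock: 7.8
tcp_pos: [0.651, -0.0197, 0.0099]
orientation: [180.0, -0.0, 82.5]
ft_force: [-0.3, 0.4, 0.2]
grip_width: 0.0325
```

>>> carry_out([
  [0.008,-0.001,0,0,0,0],
  [0.016,-0.002,0,0,0,0],
  [0.016,-0.002,0,0,0,0],
])

```text
clock: 8.1
tcp_pos: [0.655, -0.0202, 0.0099]
orientation: [180.0, -0.0, 82.6]
ft_force: [-0.0, 0.7, -1.1]
grip_width: 0.0325
```

>>> carry_out([
  [0.006,-0.0008,0,0,0,0],
  [0.012,-0.0016,0,0,0,0],
  [0.012,-0.0016,0,0,0,0],
])

```text
clock: 8.4
tcp_pos: [0.6578, -0.0206, 0.0098]
orientation: [180.0, -0.0, 82.5]
ft_force: [0.7, 0.6, -0.5]
grip_width: 0.0327
```

>>> carry_out([
  [0.006,-0.0008,0,0,0,0],
  [0.012,-0.0016,0,0,0,0],
  [0.012,-0.0016,0,0,0,0],
])

```text
clock: 8.7
tcp_pos: [0.6609, -0.0209, 0.0099]
orientation: [180.0, -0.0, 82.6]
ft_force: [-0.4, -0.2, -1.7]
grip_width: 0.0325
```

>>> carry_out([
  [0.006,-0.0008,0,0,0,0],
  [0.012,-0.0016,0,0,0,0],
  [0.012,-0.0016,0,0,0,0],
])

```text
clock: 9.0
tcp_pos: [0.6638, -0.0213, 0.0098]
orientation: [180.0, 0.0, 82.6]
ft_force: [-0.3, 0.2, -0.8]
grip_width: 0.0326
```

>>> carry_out([
  [0.006,-0.0008,0,0,0,0],
  [0.012,-0.0016,0,0,0,0],
  [0.012,-0.0016,0,0,0,0],
])

```text
clock: 9.3
tcp_pos: [0.6664, -0.0217, 0.0096]
orientation: [-180.0, 0.0, 82.6]
ft_force: [0.3, 1.3, -2.0]
grip_width: 0.0323
```

>>> carry_out([
  [0.004,-0.0005,0,0,0,0],
  [0.008,-0.001,0,0,0,0],
  [0.008,-0.001,0,0,0,0],
])

```text
clock: 9.6
tcp_pos: [0.668, -0.0219, 0.0094]
orientation: [-179.9, 0.0, 82.6]
ft_force: [-3.5, 0.0, -3.5]
grip_width: 0.0327
```

>>> carry_out([
  [0.002,-0.0003,0,0,0,0],
  [0.004,-0.0005,0,0,0,0],
  [0.004,-0.0005,0,0,0,0],
])

```text
clock: 9.9
tcp_pos: [0.6687, -0.022, 0.0094]
orientation: [-179.9, 0.0, 82.6]
ft_force: [-4.8, 0.3, -4.0]
grip_width: 0.0326
```

The upward support in the grip (fz −4) could loosen the jam on release. I lower the hold a little before pushing further.

>>> carry_out([
  [0,0,-0.004,0,0,0],
  [0,0,-0.008,0,0,0],
  [0,0,-0.008,0,0,0],
])

```text
clock: 10.2
tcp_pos: [0.67, -0.0221, 0.0089]
orientation: [180.0, -0.0, 82.6]
ft_force: [-6.3, 0.8, 3.3]
grip_width: 0.033
```

>>> carry_out([
  [0.002,-0.0003,0.001,0,0,0],
  [0.004,-0.0005,0.003,0,0,0],
  [0.004,-0.0005,0.003,0,0,0],
])

```text
clock: 10.5
tcp_pos: [0.6704, -0.0222, 0.0089]
orientation: [-180.0, -0.0, 82.6]
ft_force: [-5.0, 0.0, 0.6]
grip_width: 0.0326
```

>>> carry_out([
  [0.002,-0.0003,0,0,0,0],
  [0.004,-0.0005,0,0,0,0],
  [0.004,-0.0005,0,0,0,0],
])

```text
clock: 10.8
tcp_pos: [0.6706, -0.0222, 0.0089]
orientation: [-179.9, 0.0, 82.6]
ft_force: [-7.9, 0.4, 3.4]
grip_width: 0.0327
```

>>> carry_out([
  [0.002,-0.0003,0,0,0,0],
  [0.002,-0.0003,0,0,0,0],
  [0.002,-0.0003,0,0,0,0],
])

```text
clock: 11.1
tcp_pos: [0.6707, -0.0222, 0.0089]
orientation: [-179.8, 0.0, 82.6]
ft_force: [-9.5, 1.5, 4.2]
grip_width: 0.0325
```

>>> carry_out([
  [0,0,0,0,0,0],
])

```text
clock: 11.2
tcp_pos: [0.6707, -0.0222, 0.0089]
orientation: [-179.8, 0.0, 82.6]
ft_force: [-8.9, 1.3, 4.5]
grip_width: 0.0326
```

```bash
python3 - <<'E'
from h import *
a=cv2.imread('pics/top0.png');c=snap('top','t4');s=snap('side','s4');b=cv2.imread('pics/t4.png')
print(manip.observe()['ft_force'])
# table shift check: phase correlation on far part of table
f=lambda i:np.float32(cv2.cvtColor(i,cv2.COLOR_BGR2GRAY)[10:125,262:415])
print(cv2.phaseCorrelate(f(a),f(b)))
E
```

```text
[-7.92164452  0.49881126  3.48799287]
((-0.021454651179794837, -0.025242348316545815), 0.9966983026266099)
```

The wedge is tight at about 8–9 N and the table has not shifted (under 0.03 px). Releasing and going up.

>>> carry_out([
  [0,0,0,0,0,0],
  [0,0,0,0,0,0],
  [0,0,0,0,0,0],
  [0,0,0,0,0,0],
], jaw=0.4)

```text
clock: 11.7
tcp_pos: [0.673, -0.0225, 0.0091]
orientation: [179.9, -0.0, 82.6]
ft_force: [0.7, -0.6, -0.7]
grip_width: 0.0596
```

>>> carry_out([
  [-0.016,0.002,0.03,0,0,0],
  [-0.03,0.004,0.15,0,0,0],
  [-0.1,0.01,0.3,0,0,0],
  [-0.2,0.03,0.5,0,0,0],
  [-0.4,0.06,0.6,0,0,0],
])

```text
clock: 12.2
tcp_pos: [0.5847, -0.0091, 0.157]
orientation: [179.6, -0.0, 82.5]
ft_force: [-0.4, -0.0, 0.6]
grip_width: 0.0596
```

>>> carry_out([
  [-0.15,0.1,0.05,0,0,0],
  [-0.3,0.3,0.05,0,0,0],
  [-0.4,0.5,0.05,0,0,0],
  [-0.4,0.7,0.05,0,0,0],
  [-0.4,0.8,0.05,0,0,0],
])

```text
clock: 12.7
tcp_pos: [0.4806, 0.1929, 0.1664]
orientation: [179.9, -0.0, 82.6]
ft_force: [1.5, -0.4, -0.0]
grip_width: 0.0598
```

```bash
python3 - <<'E'
from h import *
o=manip.observe();print(o['tcp_pos'],o['ft_force'],o['grip_width'])
a=cv2.imread('pics/top0.png');c=snap('top','t5');s=snap('side','s5');b=cv2.imread('pics/t5.png')
f=lambda i:np.float32(cv2.cvtColor(i,cv2.COLOR_BGR2GRAY)[10:125,262:415]);print(cv2.phaseCorrelate(f(a),f(b)))
P=cloud(c);m=(P[...,0]>.58)&(P[...,0]<.705)&(abs(P[...,1]+.02)<.05)&(P[...,2]>.012)
W=P[m];r=cv2.minAreaRect(np.float32(W[:,:2]));print(r,W[:,2].max());print(cv2.boxPoints(r))
E=np.array([.710,-.028]);d=np.array([.991,-.134]);n=np.array([.134,.991]);x=(W[:,:2]-E)@d;y=(W[:,:2]-E)@n
for q in np.arange(-.11,-.01,.015):
    k=(x>q)&(x<q+.015)
    if k.any(): print(q.round(3),y[k].mean().round(4),W[k,2].mean().round(4))
e=cv2.imread('pics/s5.png')
cv2.imwrite('pics/v5.png',np.hstack([cv2.resize(b[120:260,250:400],(400,373),interpolation=2),cv2.resize(e[150:290,330:480],(400,373),interpolation=2)]))
E
```

```text
[0.48055729 0.19289933 0.16640237] [ 1.49531262 -0.44234746 -0.02128855] 0.059835063751516746
((-0.021759398415539977, 0.00907674579064377), 0.9995142272114754)
((0.676693856716156, -0.03283732384443283), (0.05634910240769386, 0.0644288882613182), 81.66712951660156) 0.03601434714358076
[[ 6.4073634e-01 -5.6045789e-02]
 [ 7.0448506e-01 -6.5383077e-02]
 [ 7.1265137e-01 -9.6288584e-03]
 [ 6.4890265e-01 -2.9157102e-04]]
-0.065 0.0023 0.0276
-0.05 0.0023 0.0278
-0.035 0.0015 0.0257
-0.02 0.0012 0.0224
```

View pics/v5.png

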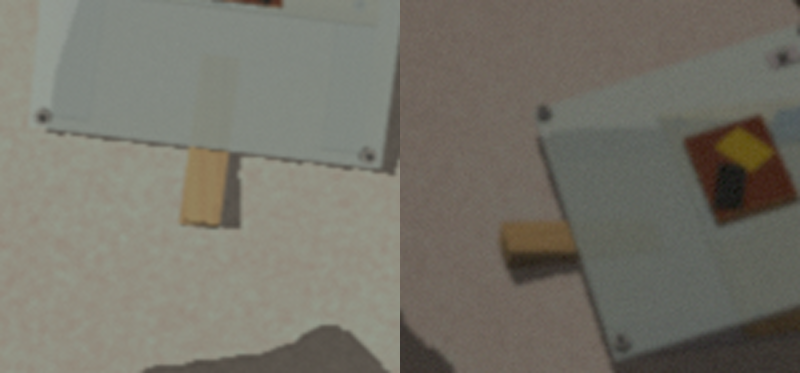

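The top crop shows the wedge square under the middle of the low edge, thick end at (202,222) and thin end seen through the plate at (220,57). The gripper is clear and the table hasn't moved. Handing in.

```bash
python3 -c "
from station import manip
print(manip.job_done())"
```

```text
the job is handed in; nothing more can be done
None
```

The wedge is chocked under the middle of the plate's low edge, and I handed the job in at about 13 s of the allowed 54 s. No verdict was reported.

**What I did:** I gripped the plywood wedge at its thick end and carried it to the low edge. There I let it settle flat on the bench, regripped it and slid it in square to the edge. It met the plate with its thin end about 80 mm under the edge. When I felt the force rise, I lowered my hold slightly, because the grip was partly carrying the wedge. I then pushed on to about 8–9 N, released and backed away.

**Last checks:**
- **Position:** the centreline is about 2 mm from the middle of the edge. It is square to within a few degrees, and the wedge's centre is about 10 mm under the plate.
- **Table:** the top camera showed no movement, with a shift of about 0.02 px compared with the first picture.
- **Gripper:** it was clear of everything.

**Not confirmed:**
- **Grip force left after release:** I couldn't measure it. I infer that it holds from the push force and from the wedge staying put.
- **Flatness:** I judged this from the camera heights and from the gripper height being the same as when I gripped the wedge on the bench.
- **Final wedge outline:** the automatic fit to its outline caught part of the plate, so I used height slices and the picture instead.
- **Bystanders:** I kept well away from them but did not measure their positions again at the end.

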